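# Take the pipette off its stand and poise it over the tips

### The arm

A 6-joint arm with a two-finger parallel gripper is mounted at the origin on a cart in front of the work surface, level with it; the furniture and walls round the work are solid. World frame = base frame: x ahead of the robot, y to its left, z up, the work surface at z = 0. Lengths are in mm, angles in rad, forces in N, time in s.
With the tool pointing down it reaches from about 350 to 975 mm from the base axis. Payload 7.1 kg.
Tool frame: the origin (TCP) lies on the front face of the gripper's body, between the roots of the fingers; the fingertips stand 80 mm ahead of it and the grasp point (between the pads) lies 61 mm ahead of it (env.tips_ahead is the distance from the TCP to the fingertips, in mm); z points along the fingers, y is the line along which they close (so a half turn about z gives the same grasp; the last joint's range is limited). The gripper opens to 88 mm and grips with 3 to 60 N. Pads are 20 mm wide; open, the fingers measure 115 mm over their backs; the gripper's body (75 mm by 178 mm) begins 61 mm behind the grasp point.
Start: joints at [1.304, 0.423, 1.63, -0, 1.089, -0.019], TCP at [153.264, 605.901, 302.675] pointing down, gripper open.
Joint ranges: [-3, 3], [-0.9, 2.11], [0.09, 2.58], [-1.31, 4.45], [0.11, 2.69], [-2.54, 2.54]. Speed limits (rad/s): [2.39, 2.39, 3.01, 3.14, 3.14, 3.14].

### API

Orientations are given as a unit quaternion [x, y, z, w].
In Python, from station import env, set_gripper, viewer, workorder gives the robot as it stands. Calls block until the motion is done:
- env.reach(position, orientation): joint-space move of the TCP to a pose.
- env.move_l(position, rot=None, rate=150, f_stop=None): straight line of the TCP; rot=None keeps the orientation; rate is the mean speed in mm/s. With f_stop (N) it stops when the force on the tool has changed by that much, and returns True; else False.
- env.move_joints(angles): joint-space move.
- set_gripper(opening): finger opening in mm; the grip force is fixed at half the most; returns when the fingers have stopped.
- env.hold(seconds).
- env.ik(position, orientation): joint angles nearest the present ones, or None.
- env.read_state(): the state.
- viewer.camera(name): name is "scene" or "side" or "wrist"; returns the picture (400x640x3 uint8, blue, green, red); there is no depth.
- viewer.camera_params(name): a dict with "fx", "fy", "cx", "cy" (pixels), "pose" (4x4, takes a point from camera to world coordinates); the wrist camera has in their place "tool_from_camera" (4x4, takes a point from camera to tool coordinates, whose origin is the TCP and whose axes are the flange's). Camera axes: x right, y up, looking along -z (the intrinsics and any distortion apply to the point x, -y, -z); pixel columns grow to the right and rows downward; lengths in mm; the calibration is good to about 2 mm. A picture is of the moment at which its call begins: read the wrist's pose just before it. camera_params takes no time and is no camera call.
A pose or a line that the arm cannot do raises env.IKError and nothing moves.
- workorder.sign_off(): hands the job in; it is judged then, once.
The state is a dict: "time_s": time; "qpos": joint angles; "dq": joint speeds; "tau": joint torques, N m; "tool_pos": TCP position; "orientation": TCP orientation; "force": force on the tool from outside, world axes, zero at the start; "wrist_torque": the same for the moment, N m; "width": finger opening in mm; "grip_force": force on a finger pad.
Only numpy, scipy, OpenCV 4.12 (cv2) and the standard library are available. Lean on these libraries where they do the work, as an engineer would, in place of code of your own. Each camera call takes 0.05 s, during which the arm holds its last target. There are 200 camera calls.

### The job

Pull the pipette out of the two spring clips of the leaning stand, turn it upright with the nozzle pointing straight down, and bring it over the middle of the open tip box, ready for the next tip. Finish still holding it there in the gripper, still and plumb, with the nozzle a few centimetres above the tips, clear of box and stand. Leave the tip box open and everything else on the bench where it stands.

Things in the scene. Friction and masses are not known exactly. Their poses are not given: they have to be found in the camera images.
- pipette: White pipette in the stand, 265 mm long, 85 g, centre of mass near y = 22 mm. Its y axis runs along it from the nozzle (y = -132 mm) to the plunger button (+133 mm); origin on the z = 0 side of the handle. In the stand y points up the slope, 45 degrees above level, x into the slope, z level across the stand. A finger hook juts 15 mm off the handle's +x side at y = 68 to 86 mm.
- handle (a point): Where to grip: middle of the handle's section, between the clips, at x = -7.5, y = 30, z = 11 mm of the pipette; same axes. The handle, y = -30 to +97 mm, is a rounded bar, 22 mm thick along z with flat sides to grip, 26 to 29 mm deep along x. Gripped from straight above in the stand, it stands upright when the hand then leans 45 degrees forward.
- nozzle (a point): Centre of the nozzle's end, the thin lower end of the pipette, at x = -8, y = -132.5, z = 5.5 mm of the pipette: 162.5 mm from the handle point along -y. The shaft there is 5 to 10 mm wide. Same axes as the pipette.
- stand: White stand, fixed. Origin under the middle of its 206 x 80 mm grey foot, 12 mm high; x level from low front to high rear, y across, z up. A 44 mm wide back slopes up 45 degrees to +x. The pipette lies on it on two saddles, nozzle low in front; its hook sits between a rest and an upright stop, so it cannot slide along the slope. Only the clips keep it from coming off.
- clip_low (a point): Lower spring clip, at the handle's middle at pipette y = -10 mm: a pair of hinged steel leaves, 10 mm wide along the pipette, with black beads that snap over the handle's upper edges. It reaches 24 mm to either side of the handle's middle and 10 mm above the handle's upper face.
- clip_high (a point): Upper spring clip, alike, at pipette y = +78 mm. Between the clips 75 mm of handle are free for the fingers, with 18 mm of free depth below the handle. Pulled at right angles off the slope or straight up, the pipette snaps out of both clips at 8 to 15 N in the first 5 mm, then drags a little; after 50 mm it is clear of everything.
- tip_box: Open tip box, white, 82 x 118 mm at the foot, fixed, partly filled with pipette tips. Origin under its middle; z up, long side along y. The hinge is on its +x side, where the lid stands open, leaning back to 45 mm behind the hinge and up to 140 mm above the bench. It stands to the left or to the right of the stand.
- tips (a point): Middle of the tip box's open mouth, level with its rim and the tops of the tips, 53 mm above the bench, over the tip box's origin.
- tip_box_lid (a joint): Angle of the open tip box's lid: 0 closed, 1.83 fully open; it starts about 1.8 and stays open by its own weight.
- closed_box: The other tip box, lid closed, 92 x 126 x 78 mm, loose, on the other side of the stand: not to be moved. Origin under its middle.
- vial_1: Small reagent vial, 24 mm across, 50 mm high, loose: not to be moved. Origin under its middle.
- vial_2: The other small reagent vial, same size, loose: not to be moved. Origin under its middle.
- timer: Bench timer, a wedge 41 x 62 x 65 mm, loose: not to be moved. Origin under its middle.

How it is judged:
By the outcome, as a careful person would: the job done as asked, in the order asked, and still so for the second after the job is handed in, while the arm keeps its last pose, push and grip.
It also fails if it takes over 38 s, if anything falls off the work surface, if the arm or the gripper's body presses on something with over 40 N, if the wrist force passes 120 N, or if a joint passes its speed limit or range.

## Working session

There is one attempt and no reset: what is moved stays moved. The work goes in short steps, each a Python script; the robot and the scene stay as the last script left them, time stands still between calls to the robot, and variables do not carry over. Pictures are saved under pics/ and viewed, at most 10 in all, crops included, and the job is handed in when it is done.

```bash
mkdir -p pics; python3 - <<'E'
from station import env, viewer
import cv2, numpy as np
for n in ("scene","side","wrist"):
    s=env.read_state(); cv2.imwrite(f"pics/{n}0.png",viewer.camera(n)); print(n,viewer.camera_params(n))
print(s)
E
```

```text
scene {'fx': 413.39925378059735, 'fy': 413.39925378059735, 'cx': 317.1165502351611, 'cy': 205.9839013744659, 'pose': array([[ 8.79054376e-01,  3.08679139e-01, -3.63291333e-01,
         9.53530290e+01],
       [-4.76716100e-01,  5.72817194e-01, -6.66799987e-01,
        -8.99429288e+02],
       [ 2.27227556e-03,  7.59340274e-01,  6.50689777e-01,
         9.28193499e+02],
       [ 0.00000000e+00,  0.00000000e+00,  0.00000000e+00,
         1.00000000e+00]])}
side {'fx': 476.2517138111836, 'fy': 476.2517138111836, 'cx': 315.5960075360565, 'cy': 185.97840778266684, 'pose': array([[ 9.37167710e-01,  2.16727670e-01, -2.73396782e-01,
         1.86119583e+02],
       [-3.48329614e-01,  5.37294207e-01, -7.68102477e-01,
        -1.05121788e+03],
       [-1.95745529e-02,  8.15073035e-01,  5.79027447e-01,
         8.32437020e+02],
       [ 0.00000000e+00,  0.00000000e+00,  0.00000000e+00,
         1.00000000e+00]])}
wrist {'fx': 321.150701693669, 'fy': 321.150701693669, 'cx': 326.4393230203851, 'cy': 198.8569054083006, 'tool_from_camera': array([[ 1.93804136e-04,  9.60885298e-01,  2.76946579e-01,

[... 296 characters left out ...]
1, 'qpos': array([ 1.30398664e+00,  4.23807294e-01,  1.63060604e+00,  2.05563502e-05,
        1.08859141e+00, -1.90091016e-02]), 'dq': array([-5.89948583e-04, -1.73293290e-03, -2.42567330e-03, -1.79621140e-05,
       -4.37672844e-04,  6.33718215e-04]), 'tau': array([ 2.83747613e-04, -5.45611238e+01, -2.74326378e+01,  6.45681261e-02,
        1.87767955e-02, -6.42118107e-05]), 'tool_pos': array([153.16882916, 605.53836206, 301.95553869]), 'orientation': array([ 1.23588236e-01,  9.92333336e-01, -6.97554333e-04, -1.09567883e-04]), 'force': array([-0.15206098,  0.39150167, -0.01931966]), 'wrist_torque': array([-0.07571017, -0.02679511,  0.00808636]), 'grip_force': 0.0, 'width': 88.19706829674885}
```

View pics/scene0.png

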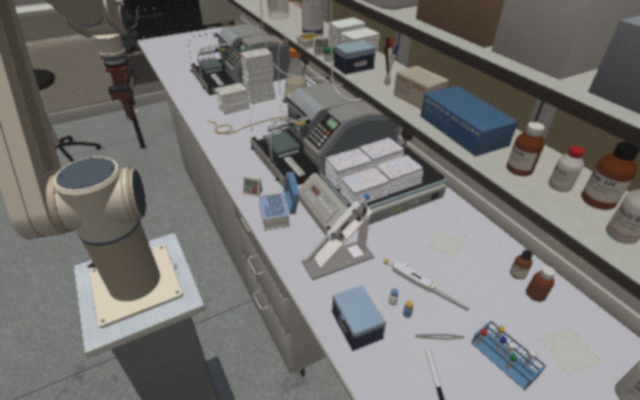

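View pics/side0.png

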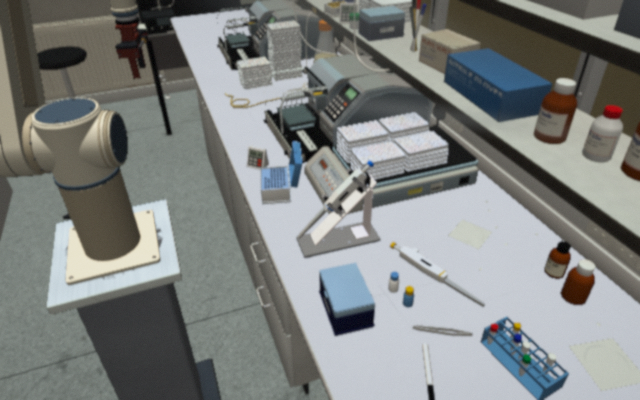

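The scenes show the stand near (340,225), the open tip box to its left near (275,185) and the closed box at (347,297) in the side view. I'll enlarge that view.

```bash
python3 - <<'E'
import cv2
for n,(x,y) in {"side":(240,135),"scene":(240,165)}.items():
    i=cv2.imread(f"pics/{n}0.png")[y:y+130,x:x+150]
    cv2.imwrite(f"pics/{n}0c.png",cv2.resize(i,(690,598),interpolation=cv2.INTER_CUBIC))
E
```

```text
(no output)
```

View pics/side0c.png

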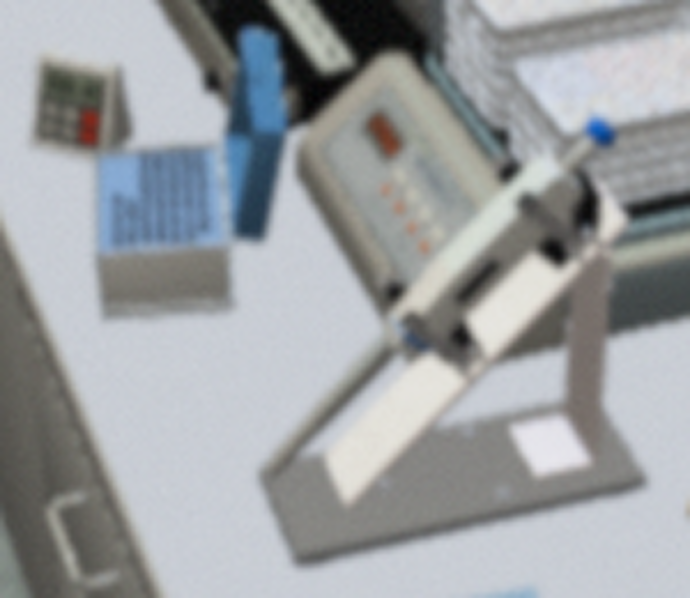

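View pics/scene0c.png

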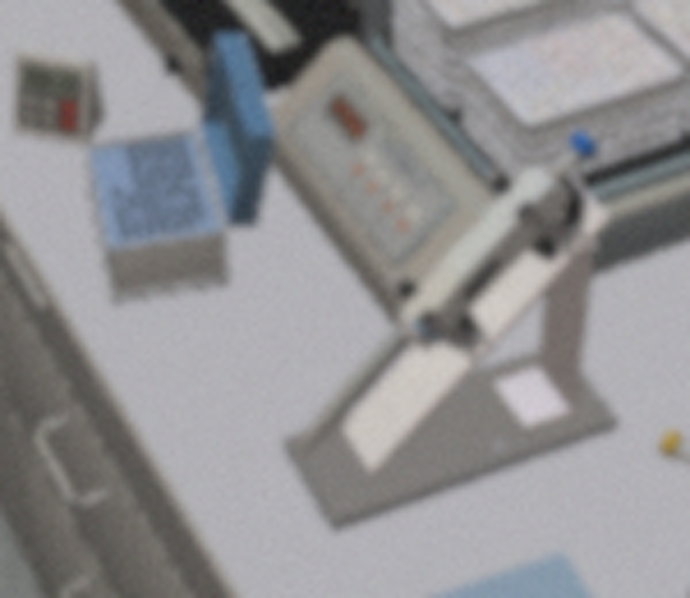

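Read off: foot-top corners and box-rim corners in both crops, plus button and nozzle ends. Fit the poses.

```bash
cat > h.py <<'E'
import numpy as np
from station import env, viewer, set_gripper
from scipy.spatial.transform import Rotation as R
from scipy.optimize import least_squares
P={n:viewer.camera_params(n) for n in("side","scene")}
O={"side":(240,135),"scene":(240,165)}
def proj(p,X,T=None):
    T=p["pose"] if T is None else T
    c=(np.atleast_2d(X)-T[:3,3])@T[:3,:3]
    return np.c_[p["cx"]+p["fx"]*c[:,0]/-c[:,2], p["cy"]+p["fy"]*-c[:,1]/-c[:,2]]
def rz(a):return R.from_euler('z',a).as_matrix()
E
cat > fit.py <<'E'
from h import *
foot=np.array([[-103,40,12],[-103,-40,12],[103,-40,12.]])
fp={"side":[(262,475),(298,550),(643,482)],"scene":[(287,440),(335,515),(615,420)]}
rim={"side":[(100,255),(230,245),(98,155),(215,147)],"scene":[(108,250),(225,235),(92,150),(200,132)]}
def pix(d,n): return np.array(d[n])/4.6+O[n]
def fit(loc,d,dims=None):
    def f(q):
        L=loc if dims is None else np.array([[-q[3],-q[4],53],[q[3],-q[4],53],[-q[3],q[4],53],[q[3],q[4],53]])
        X=L@rz(q[2]).T+[q[0],q[1],0]
        return np.concatenate([(proj(P[n],X)-pix(d,n)).ravel() for n in P])
    r=least_squares(f,[500,0,0]+([] if dims is None else dims)); return r.x,r.fun
q,f=fit(foot,fp); print("stand",q,f.round(1))
b,f=fit(None,rim,[38,56]); print("box",b,f.round(1))
# pipette ends triangulated: button, nozzle
for nm,d in {"button":{"side":[(603,130)],"scene":[(585,142)]},"nozzle":{"side":[(267,472)],"scene":[(295,440)]}}.items():
    # in the stand's mid plane: local (x,z)
    g=lambda u:np.concatenate([(proj(P[n],rz(q[2])@[u[0],0,u[1]]+[q[0],q[1],0])-pix(d,n)).ravel() for n in P])
    r=least_squares(g,[0,100]);print(nm,r.x,r.fun.round(1))
E
python3 fit.py
```

```text
stand [ 5.48949189e+02 -1.98895993e+02 -5.71438134e-02] [-1.  -2.5 -0.3  1.7  1.9 -1.2 -1.4 -0.8 -0.5  2.1  1.4 -0.2]
box [ 4.58858305e+02  6.27699397e+01 -2.61334693e-01  3.93930028e+01
  5.57985709e+01] [-0.1  0.  -0.3  0.2  0.2  0.   1.1 -0.   0.5  0.2 -0.2 -0.4 -0.7 -0.1
 -0.8  0.4]
button [ 79.64504816 222.08029938] [ 0.  -0.1 -0.   0.1]
nozzle [-107.96267884   44.7113963 ] [-0.4 -1.2  0.7  1.5]
```

```bash
cat >> h.py <<'E'
def ori(yaw,t):  # tool x back, y left, z down leaned t forward, then yaw
    return (R.from_euler('z',yaw)*R.from_euler('y',-t)*R.from_matrix(np.diag([-1,1,-1.]))).as_quat()
E
python3 - <<'E'
from h import *
import cv2
H=np.array([555.7,-199.3,149]);d=np.pi/180
print(R.from_quat(ori(0,20*d)).as_matrix()[:,2])
def tcp(h,yaw,t): o=ori(yaw,t); return h-61*R.from_quat(o).as_matrix()[:,2],o
for t in (0,10,20):
    r=[env.ik(*tcp(H+[0,0,dz],-.057,t*d)) for dz in(0,60,150)]
    print(t,[None if x is None else np.round(x,2) for x in r])
    for yaw in (-.8,-.4,-.06,.3,.6):
        r=env.ik(*tcp(np.array([459,63,53+35+162.5]),yaw,(t+45)*d)); print("  ",yaw,None if r is None else np.round(r,2))
env.reach([545,-199,360],ori(-.057,0))
s=env.read_state(); cv2.imwrite("pics/w1.png",viewer.camera("wrist"))
print(s["time_s"],s["tool_pos"],s["orientation"],s["qpos"])
np.save("w1.npy",np.r_[s["tool_pos"],s["orientation"]])
E
```

```text
[ 0.34202014  0.         -0.93969262]
0 [array([-0.36,  0.49,  1.77, -0.  ,  0.88, -1.88]), array([-0.36,  0.41,  1.73, -0.  ,  1.  , -1.88]), array([-0.36,  0.31,  1.66, -0.  ,  1.17, -1.88])]
   -0.8 [ 0.56  0.19  2.2  -1.08  0.9   0.56]
   -0.4 None
   -0.06 None
   0.3 None
   0.6 None
10 [array([-0.39,  0.44,  1.88,  0.09,  0.66, -1.98]), array([-0.39,  0.35,  1.84,  0.08,  0.78, -1.96]), array([-0.39,  0.24,  1.76,  0.07,  0.97, -1.94])]
   -0.8 [ 0.64  0.27  2.24 -1.27  1.02  0.81]
   -0.4 None
   -0.06 [0.29 0.09 2.51 3.79 0.48 1.18]
   0.3 [-0.08  0.09  2.52  2.43  0.49  1.99]
   0.6 [-0.31  0.14  2.44  1.76  0.72  2.26]
20 [array([-0.43,  0.41,  1.99,  0.29,  0.44, -2.19]), array([-0.43,  0.31,  1.95,  0.23,  0.57, -2.11]), array([-0.43,  0.18,  1.87,  0.18,  0.77, -2.05])]
   -0.8 None
   -0.4 [0.61 0.29 2.46 4.35 0.96 1.17]
   -0.06 None
   0.3 None
   0.6 [-0.39  0.28  2.5   1.97  0.96  1.94]
3.2917 [ 545.22481896 -198.37992464  359.94892461] [ 2.80388439e-02  9.99606831e-01  8.34548037e-05 -2.23151658e-05] [-3.69527649e-01  2.96238869e-01  1.67736451e+00  1.54701579e-04
  1.16808723e+00 -1.88429957e+00]
```

View pics/w1.png

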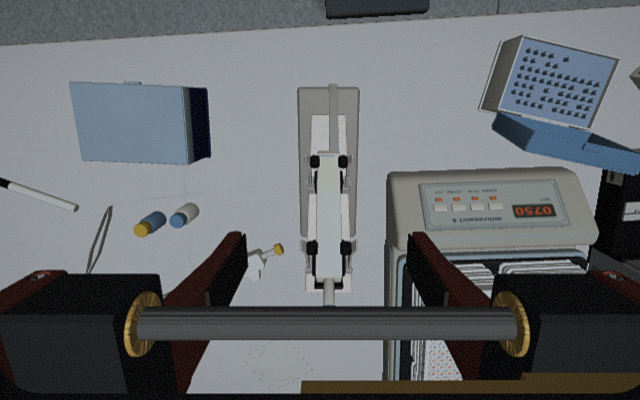

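Wrist view: handle runs straight along the column, centre column ≈329; clip beads at rows 161 (low) and 247 (high); foot front corners (298,88),(360,88); box rim corners (521,37),(619,58),(580,129),(484,107).

```bash
cat > fit2.py <<'E'
from h import *
w=np.load("w1.npy"); p=viewer.camera_params("wrist")
T=np.eye(4);T[:3,:3]=R.from_quat(w[3:]).as_matrix();T[:3,3]=w[:3];T=T@p["tool_from_camera"]
def back(u,v,z):
    d=T[:3,:3]@[(u-p["cx"])/p["fx"],-(v-p["cy"])/p["fy"],-1]; return T[:3,3]+d*(z-T[2,3])/d[2]
f=[back(298,88,12),back(360,88,12)];print("foot front",f, "len",np.linalg.norm(f[0]-f[1]))
b=[back(*c,53) for c in((521,37),(619,58),(580,129),(492,110))];print("box",np.mean(b,0),b)
# handle mid H (world x,y,z), yaw
pw={"side":[(603,130)],"scene":[(585,142)]}
def g(q):
    A=rz(q[3]);k=.5**.5
    at=lambda al,pe,la:q[:3]+A@[al*k-pe*k,la,al*k+pe*k]
    r=[proj(p,at(-40,14,0),T)[0]-(329.5,161),proj(p,at(48,14,0),T)[0]-(329,247)]
    r+=[proj(P[n],at(103,0,0))[0]-(np.array(pw[n][0])/4.6+O[n]) for n in P]
    r.append(proj(p,at(-162.5,0,0),T)[0]*[1,0]-[333,0])  # nozzle column (dz offset ~5.5)
    return np.concatenate(r)
r=least_squares(g,[555,-199,149,-.057]);print(r.x,r.fun.round(1))
E
python3 fit2.py
```

```text
foot front [array([ 444.60876094, -229.18121628,   12.        ]), array([ 448.99627432, -150.72175626,   12.        ])] len 78.58204082408285
box [459.56517153  65.49151816  53.        ] [array([407.62999397,  23.53343605,  53.        ]), array([435.2843152 , 135.51708492,  53.        ]), array([511.52840755, 104.5536588 ,  53.        ]), array([483.8179694 ,  -1.63810711,  53.        ])]
[ 5.58119944e+02 -1.96814014e+02  1.49807812e+02 -9.40350255e-02] [ 1.2 -0.1 -0.4 -0.5  0.9 -0.4  0.7 -0.3 -0.7  0. ]
```

```bash
cat >> h.py <<'E'
D=np.pi/180
def tcp(h,yaw,t): o=ori(yaw,t); return np.asarray(h)-61*R.from_quat(o).as_matrix()[:,2],o
H=np.array([558,-196.5,150.]); B=np.array([459.3,64,0]); Y=-.057
def over(z,yaw): return B+[0,0,z+162.5]-rz(yaw)@[-.5,5.5,0]   # handle pos. for nozzle at height z over box
E
python3 - <<'E'
from h import *
for t in (4,8):
  for yaw in (-1.3,-1.1,-.9,-.7,-.5,.8,1.1):
    for z in (88,180):
        r=env.ik(*tcp(over(z,yaw),yaw,(t+45)*D)); print(t,yaw,z,None if r is None else np.round(r,2))
E
```

```text
4 -1.3 88 [ 0.58  0.35  2.01 -0.86  1.26  0.79]
4 -1.3 180 [ 0.58  0.21  1.94 -0.82  1.4   0.63]
4 -1.1 88 [ 0.6   0.3   2.1  -0.97  1.14  0.74]
4 -1.1 180 [ 0.6   0.14  2.02 -0.9   1.28  0.54]
4 -0.9 88 [ 0.6   0.24  2.19 -1.1   1.01  0.69]
4 -0.9 180 [ 0.6   0.07  2.11 -0.98  1.14  0.45]
4 -0.7 88 [ 0.57  0.19  2.27 -1.24  0.87  0.65]
4 -0.7 180 [ 0.57 -0.    2.19 -1.05  0.98  0.34]
4 -0.5 88 None
4 -0.5 180 [ 0.52 -0.08  2.25 -1.12  0.79  0.21]
4 0.8 88 [-0.34  0.15  2.32  1.34  0.78  2.5 ]
4 0.8 180 None
4 1.1 88 [-0.38  0.24  2.2   1.11  1.    2.45]
4 1.1 180 None
8 -1.3 88 [ 0.61  0.39  2.01 -0.9   1.3   0.84]
8 -1.3 180 [ 0.61  0.24  1.95 -0.86  1.44  0.68]
8 -1.1 88 [ 0.63  0.33  2.1  -1.02  1.18  0.81]
8 -1.1 180 [ 0.63  0.17  2.03 -0.95  1.31  0.6 ]
8 -0.9 88 [ 0.63  0.28  2.2  -1.16  1.06  0.78]
8 -0.9 180 [ 0.63  0.1   2.12 -1.05  1.17  0.53]
8 -0.7 88 None
8 -0.7 180 [ 0.61  0.02  2.21 -1.15  1.01  0.45]
8 -0.5 88 None
8 -0.5 180 [ 0.55 -0.06  2.28 -1.24  0.82  0.35]
8 0.8 88 [-0.37  0.18  2.34  1.44  0.84  2.37]
8 0.8 180 None
8 1.1 88 [-0.41  0.27  2.21  1.17  1.04  2.36]
8 1.1 180 None
```

```bash
python3 - <<'E'
from h import *
import cv2
t=5*D
p,o=tcp(H+[-8,0,100],Y,t); env.reach(p,o)
p,o=tcp(H,Y,t); print("stop",env.move_l(p,rate=90,f_stop=8))
set_gripper(0)
s=env.read_state();print(s["time_s"],s["tool_pos"]-p,s["width"],s["grip_force"],s["force"])
cv2.imwrite("pics/s2.png",cv2.resize(viewer.camera("side")[115:265,230:430],(800,600),interpolation=cv2.INTER_CUBIC))
E
```

```text
stop False
5.95 [-0.10921494 -0.2552632   0.00648815] 21.835596528351378 29.994728174060583 [-1.28926538 -2.44756742  0.54664071]
```

View pics/s2.png

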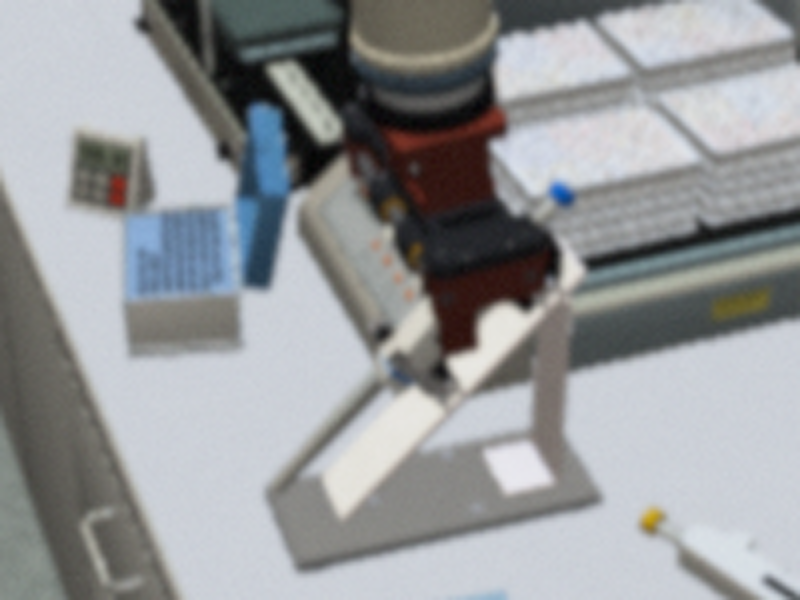

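The fingers hold the handle between the clips (width 21.8, the gripper at (490,300)). Pull out.

```bash
python3 - <<'E'
from h import *
import cv2
t=5*D
p,o=tcp(H+[0,0,20],Y,t); env.move_l(p,rate=40); s=env.read_state();print(s["width"],s["force"])
p,o=tcp(H+[0,0,190],Y,t); env.move_l(p,rate=150); s=env.read_state();print(s["time_s"],s["width"],s["force"],s["grip_force"])
yaw=-1.1
p,o=tcp(over(180,yaw),yaw,t+45*D)
env.reach(p,o)
env.hold(.3);s=env.read_state();print(s["time_s"],s["width"],s["force"],s["tool_pos"]-p,s["wrist_torque"])
a=viewer.camera("side");b=viewer.camera("scene")
cv2.imwrite("pics/side3.png",a);cv2.imwrite("pics/scene3.png",b)
cv2.imwrite("pics/v3.png",np.hstack([cv2.resize(i,(400,600),interpolation=cv2.INTER_CUBIC) for i in(a[70:250,220:340],b[90:270,220:340])]))
E
```

```text
21.844115558327086 [ 2.32040267 -3.26123603  5.23082246]
7.9333 21.681468155455534 [ 0.15710811 -0.06929268 -0.49919622] 29.993566190823913
10.3333 22.052445174193693 [-0.49265566 -0.03815494 -1.00471317] [ 0.07035883 -0.20843277 -0.00520644] [0.38566904 0.22764027 0.03146522]
```

View pics/v3.png

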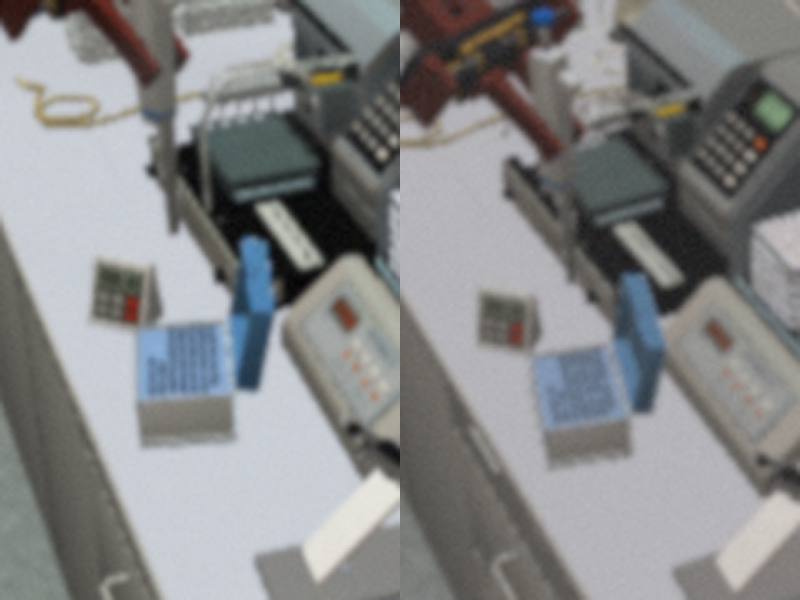

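Pipette is out and hangs nozzle-down above the box; nozzle end at side px (272.5,139.6), scene px (271.9,174), button top in scene ≈(262.9,92). Descend and check there.

```bash
python3 - <<'E'
from h import *
import cv2
def tri(d): 
    r=least_squares(lambda X:np.concatenate([proj(P[n],X)[0]-d[n] for n in d]),[459,64,180]);return r.x.round(1),r.fun.round(1)
print(tri({"side":(272.5,139.6),"scene":(271.9,174)}))
T=B+[0,0,180+265]; print("button pred",proj(P["scene"],T),proj(P["side"],T))
yaw=-1.1
p,o=tcp(over(88,yaw),yaw,50*D)
env.move_l(p,rate=80)
env.hold(.4);s=env.read_state();print(s["time_s"],s["width"],s["force"],s["tool_pos"]-p)
a=viewer.camera("side");b=viewer.camera("scene")
cv2.imwrite("pics/v4.png",np.hstack([cv2.resize(i,(400,600),interpolation=cv2.INTER_CUBIC) for i in(a[80:230,230:330],b[100:250,230:330])]))
E
```

```text
(array([459.8,  58.2, 184.6]), array([ 0.2, -0.2, -0.2,  0.2]))
button pred [[263.80150573  93.12787294]] [[264.13768243  44.78065356]]
12.1333 21.90984267980194 [-0.13308754 -0.25923935 -0.19871553] [0.0194012  0.00382157 0.1279446 ]
```

View pics/v4.png

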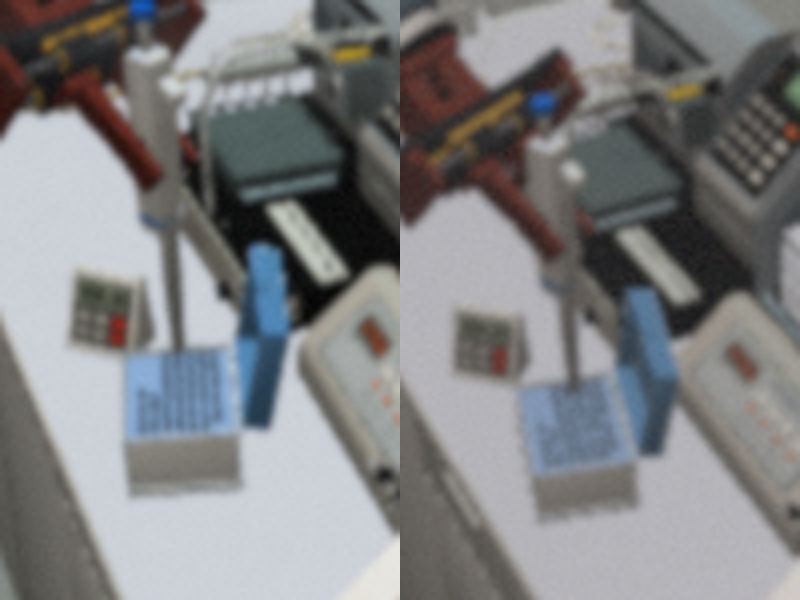

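Nozzle end: side (178,350), scene (573,388) in the crops; button top: side (143,2), scene (543,96).

```bash
python3 - <<'E'
from h import *
def tri(d): 
    r=least_squares(lambda X:np.concatenate([proj(P[n],X)[0]-d[n] for n in d]),[459,64,180]);return r.x.round(1),r.fun.round(1)
f=lambda a,b:{"side":(230+a[0]/4,80+a[1]/4),"scene":(230+b[0]/4,100+b[1]/4)}
print(tri(f((178,350),(173,388))),tri(f((143,2),(143,96))))
for n in P:
    print(n,[(proj(P[n],B+[0,0,z])[0]-({"side":(230,80),"scene":(230,100)}[n]))*4 for z in(88,88+265)])
E
```

```text
(array([460.7,  65.8,  88.6]), array([ 0.2, -0.2, -0.2,  0.2])) (array([455.5,  61.1, 355.3]), array([ 0.2, -0.2, -0.2,  0.2]))
side [array([177.55435457, 351.71006581]), array([148.45870439,   2.17628114])]
scene [array([171.6827692 , 391.12376477]), array([146.01701114,  96.57991367])]
```

Nozzle is over the box centre within about 2 mm and 36 mm above the tips. The button offset matches the pipette's own 5.5 mm offset, so it is plumb.

```bash
python3 - <<'E'
from station import env, workorder
env.hold(.5); s=env.read_state(); print(s["time_s"],abs(s["dq"]).max(),s["width"]); print(workorder.sign_off())
E
```

```text
12.7333 0.0010364296086622427 21.63042681514748
the job is handed in; nothing more can be done
None
```

The job is handed in at 12.7 s: the pipette is out of the clips and held still and plumb in the gripper, nozzle down about 36 mm above the tips and within about 2 mm of the middle of the open box, by the camera measurements.

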